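Fit the suction pipe to the bench dust box

TASK

Get the bench dust box ready for use: lift the wooden blanking cap out of its stub and put it in the plywood tray. Then take the aluminium pipe, slide it down over the stub with its slot in line with the stub's spring button, all the way home, until the button pops out through the slot, and let go. Leave the glue bottle, the screwdriver and the offcut where they are.

Things in the scene. Friction and masses are not known exactly. Their poses are not given: they have to be found in the camera images.
- dustbox: Fixed grey metal box, 160 x 160 x 60 mm. Origin: centre of its underside, z up. On its top a round flange (72 mm across, 4 mm thick) carries an upright steel stub: 40 mm outside diameter, 70 mm tall, top 6 mm tapering to 37 mm, upper 20 mm hollow (bore about 29 mm). Local +x is the side where the spring button sticks out of the stub (at most 0.5 rad from world +x).
- stub_foot (a point): Point on the stub's axis at the flange's top face (64 mm above the bench), on which the pipe's lower end rests when fully home; axes as the dust box.
- stub_top (a point): Centre of the stub's top rim, 134 mm above the bench; axes as the dust box.
- button_out (a point): Where the button's nose stands when out: 26 mm from the stub's axis to the dust box's +x, 91.5 mm above the bench. The button is dark steel, 8 mm wide, 26 to 38 mm above stub_foot, and sticks 6 mm out of the stub. Its top is a smooth ramp, so a pipe coming straight down pushes it in by itself (5 to 20 N downward); its flat underside locks the pipe.
- button (a joint): Travel of the spring button in m: 0 fully out (sprung to here), grows as it is pushed into the stub, 0.0075 at most; about 0.005 while the pipe's wall rides over it, and back near 0 when it has popped out through the slot.
- cap: Loose turned wooden cap, 53 mm tall, 50 g, at the start plugged upright in the stub's top. Origin: centre of its underside, z up its axis. From below: plug 25 mm across, 15 mm long (loose in the bore); flange 45 mm across, 6 mm thick, resting on the stub's rim; round knob 24 mm across, 21 to 53 mm above the origin, by which it is lifted straight up.
- pipe: Loose straight aluminium pipe standing on the bench: 150 mm long, 0.14 to 0.28 kg, outside 48 to 49 mm, bore 42.6 mm, open ends. Origin: centre of its lower end, z up its axis, local +x to its slot (at most 0.7 rad from world +x at the start; must meet the button within 6 degrees). In line with the slot a rib stands 5.5 mm out, 57 to 92 mm up; above it the outside is plain.
- pipe_slot (a point): Centre of the through slot on the pipe's outer face, 31.75 mm above its lower end; the slot is 14 mm wide and 14.5 mm high (24.5 to 39 mm up).
- pipe_top (a point): Centre of the pipe's upper end, 150 mm above its lower end.
- tray: Fixed low open plywood tray, 140 x 120 mm outside (long side along local x), 25 mm high, walls 6 mm, standing on the bench on one side of the dust box, the pipe on the other. Origin: centre of its underside.
- tray_in (a point): Centre of the tray's inner floor, 6 mm above the bench; axes as the tray.
- glue: Loose bystander: glue bottle, 60 mm across, 160 mm tall, upright. Origin: centre of its underside.
- driver: Loose bystander: screwdriver lying on the bench, 140 mm long. Origin within it, local x along its length.
- offcut: Loose bystander: dark wooden offcut, 40 x 90 x 28 mm, lying flat. Origin: centre of its underside.

How it is judged:
On the way, in this order (a step that is already met when the one before it is completed fails the run):
1. the blanking cap is off the stub and let go in the tray (x of cap in the frame of tray_in between -0.06 and 0.06 m and y of cap in the frame of tray_in between -0.05 and 0.05 m and height (world z) of cap below 0.045 m and linear speed of cap below 0.03 m/s and contact force between cap and the fingers below 0.05 N), for 0.2 s.
2. the pipe is over the stub, pushing the button in (horizontal distance between pipe and stub_foot below 0.005 m and z of pipe in the frame of stub_foot below 0.04 m and angle between pipe's own z axis and vertical below 0.12 rad and value of joint button above 0.003 m), for 0.04 s.
At the end, for the whole second after the job is handed in: The pipe is upright on the stub with its lower end within 3.5 mm of the flange and its axis within 4 mm of the stub's, the button is back out (joint below 1.8 mm) through the pipe's slot, the cap lies in the tray, and both are released and at rest (all of step 1 and z of pipe in the frame of stub_foot below 0.0035 m and horizontal distance between pipe and stub_foot below 0.004 m and angle between pipe's own z axis and vertical below 0.06 rad and distance between pipe_slot and button_out below 0.011 m and value of joint button below 0.0018 m and linear speed of pipe below 0.02 m/s and contact force between pipe and the fingers below 0.05 N); the robot touches nothing.
It fails at once if the glue bottle is moved more than 20 mm (distance of glue from where it was at the start of the episode above 0.02 m).
It fails at once if the screwdriver is moved more than 20 mm (distance of driver from where it was at the start of the episode above 0.02 m).
It fails at once if the offcut is moved more than 20 mm (distance of offcut from where it was at the start of the episode above 0.02 m).
It also fails if it takes over 58 s, if anything falls off the work surface, if the arm or the gripper's body presses on something with over 40 N, if the wrist force passes 120 N, or if a joint passes its speed limit or range.

ROBOT

A 7-joint arm with a two-finger parallel gripper is mounted at the origin on the work surface. World frame = base frame: x ahead of the robot, y to its left, z up, the work surface at z = 0. Lengths are in m, angles in rad, forces in N, time in s.
With the tool pointing down it reaches from about 0.425 to 0.875 m from the base axis. Payload 4.7 kg.
Tool frame: the origin (TCP) lies at the very end of the fingers, on their centre line; the grasp point (between the pads) lies 19 mm behind it; z points along the fingers, y is the line along which they close (so a half turn about z gives the same grasp; the last joint's range is limited). The gripper opens to 87 mm and grips with 3 to 60 N. Pads are 19 mm wide; open, the fingers measure 117 mm over their backs; the gripper's body (75 mm by 190 mm) begins 51 mm behind the grasp point.
Start: joints at [-1.181, 0.321, -0.07, 1.45, 0.023, 1.371, -0.057], TCP at [0.239, 0.605, 0.223] pointing down, gripper open.
Joint ranges: [-2.86, 2.86], [-0.3, 2.09], [-1.38, 1.24], [0.06, 2.45], [-1.56, 4.7], [0.09, 2.05], [-2.69, 2.69]. Speed limits (rad/s): [2.57, 2.57, 3.14, 3.14, 3.14, 3.14, 3.14].

INTERFACE

Orientations are given as a rotation vector (axis times angle).
In Python, from bench import ctrl, vision gives the robot as it stands.
- The arm moves only by the tool jog_arm, never from a script. Its argument "increments" is a list of rows, each an object of numbers: "tx", "ty", "tz": the shift along the tool's x, y, z in mm; "wx", "wy", "wz": the turn, a rotation vector about the tool's x, y, z in rad; "gripper": the opening, from 0 (shut) to 1 (fully open). In form: [{"tx": .., "ty": .., "tz": .., "wx": .., "wy": .., "wz": .., "gripper": ..}, ...]. A call has exactly 5 rows; each row is the pose to reach, as a shift and turn from the pose commanded when the call began, along the tool's axes at that moment; what a row does not reach only later rows make up. A row lasts 1/12 s, in which the tool goes at most 41.7 mm and 7.16 degrees, less where a joint would pass 70% of its speed; a pose out of reach is approached as far as the arm can. A call with a gripper value outside its range is refused whole. The fingers move at their own pace and stop on an object; "grip_force" is the grip in N (left out, the last holds). Time passes only in rows, so rows that repeat a pose let the fingers close, or fill a call up. It gives the time, the measured TCP pose, the force, the opening and the grip force at its end, in the units of the state.
- ctrl.get_state(): the state, without advancing time (a new reading comes with each control period).
- vision.get_image(name): name is "side" or "top"; returns a dict with "color" (400x640x3 uint8, blue, green, red), "fx", "fy", "cx", "cy" (pixels), "k1" (the pictures are not rectified: a ray, as slopes to the right and down, at radius r is drawn at 1 + k1 r^2 times it, then the intrinsics apply), "extrinsics" (4x4, takes a point from world to camera coordinates). Camera axes: x right, y down, z forward; pixel columns grow to the right and rows downward; lengths in m; the calibration is good to about 2 mm. A picture is of the moment at which its call begins. There is no depth.
- ctrl.close_job(): hands the job in; it is judged then, once.
Trained networks look in the newest picture that a camera, given by its name, has taken for a name from the list of things; names that differ only in an ending like _2 or _b are one class to them, and where a whole thing is asked for, a point or a joint stands for the part that bears it (a point fixed in the world has none). Each returns a list of dicts, best first, with "conf" (0 to 1); they miss things now and then, are a little off and sometimes report something else, mostly with a low value. They report only what shows in the picture. A call takes as long as a camera call.
- vision.spot_in(camera, thing): "bbox" ([left, top, right, bottom] in pixels, round what is visible of it).
The state is a dict: "time": time; "joint_positions": joint angles; "qd": joint speeds; "joint_torque": joint torques, N m; "position": TCP position; "tool_rot": TCP orientation; "ft_force": force on the tool from outside, world axes, zero at the start; "torque": the same for the moment, N m; "grip_width": opening from 0.0 (shut) to 1.0 (fully open); "grip_force": force on a finger pad.
Only numpy, scipy, OpenCV 4.12 (cv2) and the standard library are available. Lean on these libraries where they do the work, as an engineer would, in place of code of your own. Each camera call takes 0.05 s, during which the arm holds its last target. There are 200 camera calls.

## Working session

There is one attempt and no reset: what is moved stays moved. The work goes in short steps, Python scripts to look and compute and a tool call to move; the robot and the scene stay as the last step left them, time stands still between calls to the robot, and variables do not carry over. Pictures are saved under pics/ and viewed, at most 10 in all, crops included, and the job is handed in when it is done.

Besides the shell and the picture viewer there is one more tool, called as a command line: name --argument value ..., lists and objects as JSON in quotes. jog_arm: Moves the arm, as the interface text tells. Its arguments: {"type":"object","properties":{"increments":{"type":"array"},"grip_force":{"type":"number"}},"required":["increments"]}

```bash
mkdir -p pics; ls; python3 - <<'E'
from bench import ctrl, vision
import cv2, numpy as np
s=ctrl.get_state(); print({k:np.round(v,3).tolist() for k,v in s.items()})
for n in("side","top"):
    d=vision.get_image(n); cv2.imwrite(f"pics/{n}0.png",d["color"])
    print(n,d["fx"],d["fy"],d["cx"],d["cy"],d["k1"],np.round(d["extrinsics"],3).tolist())
    for t in("dustbox","cap","pipe","pipe_slot","button","tray","glue","driver","offcut"):
        print(t,[(np.round(b["bbox"]).tolist(),round(b["conf"],2)) for b in vision.spot_in(n,t)[:2]])
E
```

```text
pics
{'time': 0.0, 'joint_positions': [-1.181, 0.322, -0.07, 1.452, 0.023, 1.371, -0.057], 'qd': [-0.001, 0.0, 0.001, -0.0, -0.001, -0.0, 0.001], 'joint_torque': [-0.0, -49.13, -0.404, -31.254, -0.064, 0.044, 0.0], 'position': [0.238, 0.604, 0.221], 'tool_rot': [-0.587, -3.086, 0.003], 'ft_force': [0.905, -0.176, -0.476], 'torque': [0.033, -0.024, 0.018], 'grip_force': 0.0, 'grip_width': 1.001}
side 403.589487429816 403.589487429816 319.03055289923174 193.57817240311817 -0.07196908344228231 [[0.693, -0.721, -0.005, -0.387], [-0.534, -0.509, -0.675, 0.355], [0.484, 0.47, -0.738, 0.699], [0.0, 0.0, 0.0, 1.0]]
dustbox [([276.0, 160.0, 361.0, 234.0], 0.64)]
cap [([311.0, 149.0, 329.0, 169.0], 0.81), ([436.0, 231.0, 490.0, 259.0], 0.66)]
pipe [([395.0, 242.0, 432.0, 302.0], 0.84)]
pipe_slot [([276.0, 161.0, 360.0, 236.0], 0.74), ([398.0, 241.0, 435.0, 306.0], 0.63)]
button []
tray [([183.0, 145.0, 251.0, 195.0], 0.65)]
glue [([287.0, 97.0, 311.0, 152.0], 0.73)]
driver [([436.0, 232.0, 490.0, 258.0], 0.66)]
offcut [([237.0, 238.0, 280.0, 275.0], 0.73)]
top 392.8001189187699 392.8001189187699 323.6011382365583 200.56331934554228 0.03363818033575292 [[-0.002, -1.0, 0.02, -0.004], [-0.996, 0.0, -0.088, 0.55], [0.088, -0.02, -0.996, 0.932], [0.0, 0.0, 0.0, 1.0]]
dustbox [([266.0, 140.0, 350.0, 226.0], 0.72)]
cap [([301.0, 168.0, 318.0, 186.0], 0.7)]
pipe [([420.0, 190.0, 464.0, 218.0], 0.67)]
pipe_slot [([422.0, 189.0, 461.0, 220.0], 0.71)]
button []
tray [([164.0, 201.0, 226.0, 265.0], 0.9), ([298.0, 168.0, 317.0, 187.0], 0.35)]
glue [([206.0, 116.0, 240.0, 154.0], 0.9), ([265.0, 140.0, 354.0, 226.0], 0.7)]
driver [([430.0, 112.0, 454.0, 162.0], 0.55)]
offcut [([298.0, 261.0, 338.0, 282.0], 0.96)]
```

```bash
python3 - <<'E'
import cv2
a=cv2.imread("pics/side0.png")[90:310,180:500];cv2.imwrite("pics/s0c.png",cv2.resize(a,None,fx=2.5,fy=2.5,interpolation=3))
a=cv2.imread("pics/top0.png")[100:300,150:470];cv2.imwrite("pics/t0c.png",cv2.resize(a,None,fx=2.5,fy=2.5,interpolation=3))
E
```

```text
(no output)
```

View pics/s0c.png

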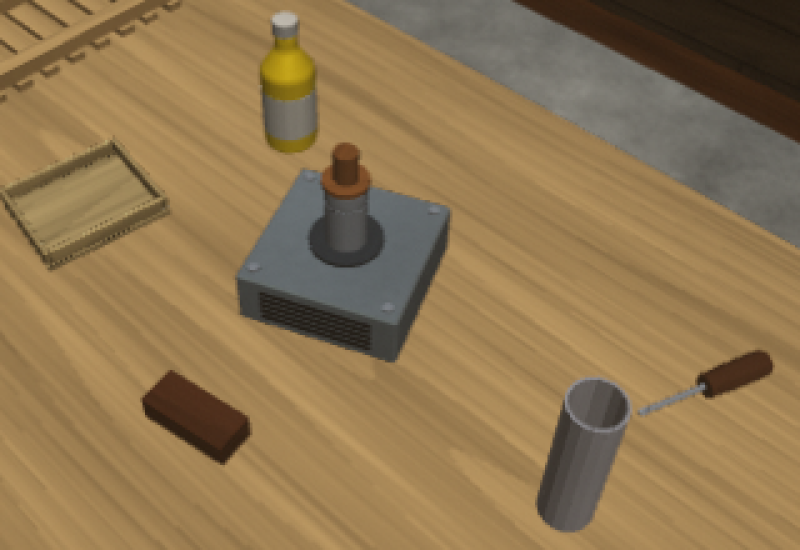

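View pics/t0c.png

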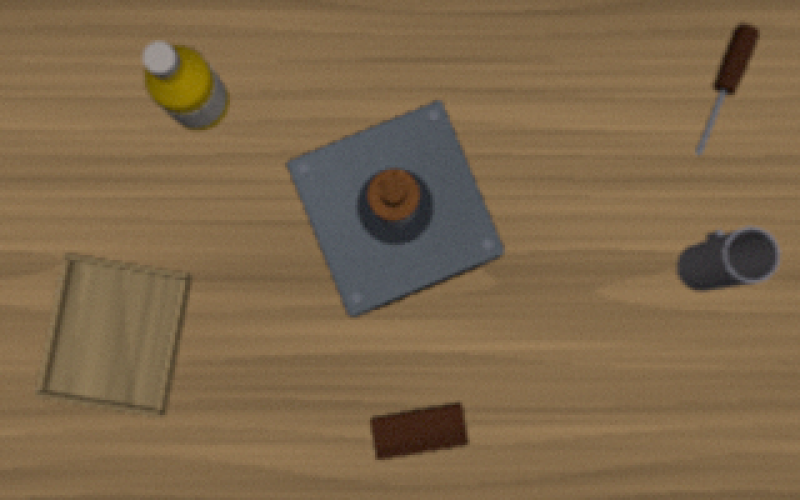

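The side view shows the capped stub with its knob at about crop (346,150), the pipe ring at (598,404), the tray on the left, and the driver close to the pipe. In the top view the box is turned about +0.4 rad, the cap flange is at crop (394,194), the pipe ring at (750,254), and the pipe's rib is visible at (715,238).

```bash
cat > h.py <<'E'
from bench import ctrl, vision
import cv2, numpy as np, time
from scipy.optimize import least_squares
from scipy.spatial.transform import Rotation as R
CAL={}
def grab(n,save=None):
    d=vision.get_image(n); CAL[n]=d
    if save: cv2.imwrite(save,d["color"])
    return d
def proj(d,P):
    E=np.array(d["extrinsics"]); p=np.atleast_2d(P)@E[:3,:3].T+E[:3,3]
    s=p[:,:2]/p[:,2:]; s=s*(1+d["k1"]*(s**2).sum(1,keepdims=True))
    return s*[d["fx"],d["fy"]]+[d["cx"],d["cy"]]
def tri(obs,z=None,p0=(.5,0,.1)):
    """obs: list of (cal, (u,v)); z given fixes the height"""
    f=lambda q:np.concatenate([(proj(d,np.r_[q,z] if z is not None else q)[0]-uv) for d,uv in obs])
    r=least_squares(f,p0[:2] if z is not None else p0); return r.x,np.abs(r.fun).max()
def full(c,off,s=2.5): return (np.array(c,float)+.5)/s-.5+np.array(off)
def circ(c,r,z,n=40):
    a=np.linspace(0,2*np.pi,n); return np.c_[c[0]+r*np.cos(a),c[1]+r*np.sin(a),0*a+z]
E
cat > m1.py <<'E'
from h import *
import pickle
S=grab("side","pics/side1.png");T=grab("top","pics/top1.png"); pickle.dump((S,T),open("cal.pkl","wb"))
t=lambda *c:full(c,(150,100)); s=lambda *c:full(c,(180,90))
print("camera pos",[np.round(-np.array(d["extrinsics"])[:3,:3].T@np.array(d["extrinsics"])[:3,3],3) for d in(S,T)])
for nm,a,b,z in[("capflange",s(346,180),t(394,194),.14),("foot",s(347,238),t(396,205),.064),("pipetop",s(598,404),t(750,254),.15),("knobtop",s(346,151),t(393,184),.172)]:
    print(nm,"2view",np.round(tri([(S,a),(T,b)])[0],4),"top@z",np.round(tri([(T,b)],z)[0],4),"side@z",np.round(tri([(S,a)],z)[0],4))
def rect(name,z,hx,hy,tc,sc):
    obs=[(T,t(*c)) for c in tc]+[(S,s(*c)) for c in sc]
    # corners in order (+x+y),(+x-y),(-x-y),(-x+y)
    L=np.array([[1,1],[1,-1],[-1,-1],[-1,1]])*[hx,hy]
    def f(q):
        c,n=np.cos(q[2]),np.sin(q[2]); W=L@np.array([[c,n],[-n,c]])+q[:2]; W=np.c_[W,[z]*4]
        return np.r_[(proj(T,W)-[t(*c) for c in tc]).ravel(), (proj(S,W)-[s(*c) for c in sc]).ravel()]
    best=min((least_squares(f,[.5,.1,a]) for a in(0.3,-.3,1.3,-1.3)),key=lambda r:r.cost)
    print(name,np.round(best.x,4),np.round(np.abs(best.fun).max(),2))
rect("box",.06,.08,.08,[(288,162),(438,100),(503,252),(354,317)],[(303,168),(450,210),(397,323),(238,278)])
# tray: try both long-side choices
tc=[(67,255),(190,272),(165,412),(40,392)]; sc=[(113,140),(168,204),(52,265),(2,192)]
rect("tray lx",.025,.07,.06,tc,sc); rect("tray ly",.025,.06,.07,tc,sc)
for nm,c in[("glue",(200,100)),("rib",(715,238)),("drv tip",(700,152)),("drv end",(748,26))]: print(nm,np.round(tri([(T,t(*c))],{"glue":.03,"rib":.092}.get(nm,.01))[0],4))
E
python3 m1.py
```

```text
camera pos [array([ 0.12 , -0.427,  0.754]), array([0.466, 0.015, 0.976])]
capflange 2view [0.5902 0.0328 0.1399] top@z [0.5901 0.0328] side@z [0.5901 0.0327]
foot 2view [0.5908 0.0326 0.0649] top@z [0.591  0.0325] side@z [0.5913 0.0333]
pipetop 2view [ 0.5378 -0.2694  0.1502] top@z [ 0.5374 -0.269 ] side@z [ 0.5384 -0.2695]
knobtop 2view [0.5929 0.0336 0.1721] top@z [0.5937 0.033 ] side@z [0.5921 0.0343]
box [0.5903 0.0328 0.4001] 1.82
tray lx [ 0.4722  0.2999 -0.1527] 2.2
tray ly [ 0.4717  0.3001 -0.1711] 5.0
glue [0.6985 0.2239]
rib [ 0.557  -0.2576]
drv tip [ 0.6519 -0.2702]
drv end [ 0.7806 -0.3216]
```

```bash
cat > m2.py <<'E'
from h import *
import pickle
S,T=pickle.load(open("cal.pkl","rb"))
im=cv2.imread("pics/top0.png").astype(float)*.5+cv2.imread("pics/top1.png")*.5; im=im.astype(np.uint8)
x0,y0,w,h,k=415,182,52,44,15
c=cv2.resize(im[y0:y0+h,x0:x0+w],None,fx=k,fy=k,interpolation=cv2.INTER_CUBIC)
c=cv2.convertScaleAbs(c,alpha=1.6)
P=np.array([.5378,-.2692])
def dr(W,col):
    q=(proj(T,W)-[x0,y0]+.5)*k-.5
    cv2.polylines(c,[np.round(q).astype(int)],False,col,1)
dr(circ(P,.0243,.15),(0,255,0)); dr(circ(P,.0243,0),(0,255,0))
for a,col in((.3,(255,0,0)),(.5,(0,255,255)),(.7,(0,0,255))):
    for z in(.057,.092):
        dr(np.array([[P[0]+r*np.cos(a),P[1]+r*np.sin(a),z] for r in(.0243,.0298)]),col)
    dr(np.array([[P[0]+.0298*np.cos(a),P[1]+.0298*np.sin(a),z] for z in(.057,.092)]),col)
cv2.imwrite("pics/rib.png",c)
E
python3 m2.py
```

```text
(no output)
```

View pics/rib.png

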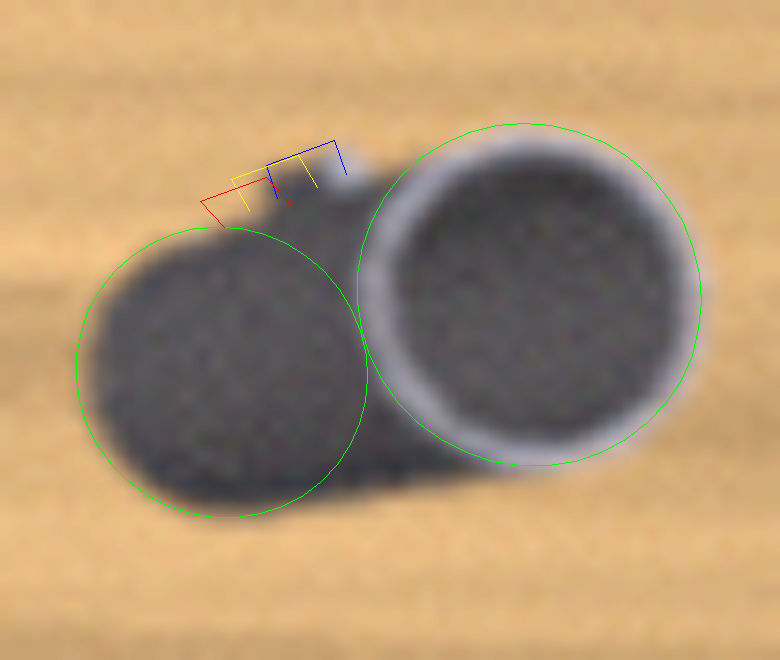

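jog_arm --increments '[{"tx":-40,"tz":-20,"gripper":1},{"tx":-75,"ty":-20,"tz":-30},{"tx":-105,"ty":-45,"tz":-30},{"tx":-130,"ty":-75,"tz":-30},{"tx":-145,"ty":-105,"tz":-30}]' --grip_force 20

```text
validation failed for argument at $.in...
```

The zoomed picture shows the rib's bright top end at about (347,168). Taken from the pipe axis at that height, the pipe's yaw is about 0.33 rad, against 0.40 for the box. The jog call was refused, so I'll fill in every field.

jog_arm --increments '[{"tx":-25,"ty":-32,"tz":-8,"wx":0,"wy":0,"wz":0,"gripper":1},{"tx":-50,"ty":-63,"tz":-16,"wx":0,"wy":0,"wz":0,"gripper":1},{"tx":-75,"ty":-95,"tz":-20,"wx":0,"wy":0,"wz":0,"gripper":1},{"tx":-100,"ty":-126,"tz":-20,"wx":0,"wy":0,"wz":0,"gripper":1},{"tx":-120,"ty":-155,"tz":-20,"wx":0,"wy":0,"wz":0,"gripper":1}]' --grip_force 20

```text
time: 1.52
position: [0.2947, 0.414, 0.243]
tool_rot: [0.589, 3.085, 0.001]
ft_force: [0.7, -0.7, 0.4]
grip_width: 0.996
grip_force: 0.0
```

jog_arm --increments '[{"tx":-32,"ty":-19,"tz":0,"wx":0,"wy":0,"wz":0,"gripper":1},{"tx":-64,"ty":-38,"tz":0,"wx":0,"wy":0,"wz":0,"gripper":1},{"tx":-96,"ty":-57,"tz":0,"wx":0,"wy":0,"wz":0,"gripper":1},{"tx":-128,"ty":-76,"tz":0,"wx":0,"wy":0,"wz":0,"gripper":1},{"tx":-160,"ty":-95,"tz":0,"wx":0,"wy":0,"wz":0,"gripper":1}]'

```text
time: 1.93
position: [0.4081, 0.2678, 0.243]
tool_rot: [0.586, 3.086, 0.002]
ft_force: [0.9, 0.2, 0.0]
grip_width: 1.001
grip_force: 0.0
```

jog_arm --increments '[{"tx":-32,"ty":-19,"tz":0,"wx":0,"wy":0,"wz":0,"gripper":1},{"tx":-64,"ty":-38,"tz":0,"wx":0,"wy":0,"wz":0,"gripper":1},{"tx":-96,"ty":-57,"tz":0,"wx":0,"wy":0,"wz":0,"gripper":1},{"tx":-128,"ty":-76,"tz":0,"wx":0,"wy":0,"wz":0,"gripper":1},{"tx":-160,"ty":-95,"tz":0,"wx":0,"wy":0,"wz":0,"gripper":1}]'

```text
time: 2.35
position: [0.5222, 0.1206, 0.243]
tool_rot: [0.587, 3.086, 0.001]
ft_force: [0.1, 1.0, -0.2]
grip_width: 0.998
grip_force: 0.0
```

jog_arm --increments '[{"tx":-32,"ty":-19,"tz":0,"wx":0,"wy":0,"wz":0,"gripper":0.7},{"tx":-64,"ty":-38,"tz":0,"wx":0,"wy":0,"wz":0,"gripper":0.7},{"tx":-97,"ty":-58,"tz":0,"wx":0,"wy":0,"wz":0,"gripper":0.7},{"tx":-97,"ty":-58,"tz":20,"wx":0,"wy":0,"wz":0,"gripper":0.7},{"tx":-97,"ty":-58,"tz":40,"wx":0,"wy":0,"wz":0,"gripper":0.7}]'

```text
time: 2.77
position: [0.5923, 0.0291, 0.2033]
tool_rot: [0.595, 3.081, -0.0]
ft_force: [0.4, 1.2, 0.1]
grip_width: 0.736
grip_force: 0.0
```

```bash
cat > look.py <<'E'
import sys,pickle
from h import *
tag=sys.argv[1]; x0,y0,w,h,k=map(float,sys.argv[2:7]); cam=sys.argv[7] if len(sys.argv)>7 else "side"
d=grab(cam,f"pics/{tag}.png"); x0,y0,w,h=map(int,(x0,y0,w,h))
cv2.imwrite(f"pics/{tag}c.png",cv2.resize(d["color"][y0:y0+h,x0:x0+w],None,fx=k,fy=k,interpolation=cv2.INTER_CUBIC))
s=ctrl.get_state(); print(s["time"],np.round(s["position"],4),np.round(s["tool_rot"],4),np.round(s["ft_force"],2),s["grip_width"],np.round(s["joint_positions"],2))
E
python3 look.py a1 250 80 140 170 3.5
```

```text
2.8167 [0.5887 0.0309 0.1979] [-0.5904 -3.0807  0.0039] [-2.3  -0.69 -2.65] 0.7275805510538773 [-0.51  0.22  0.48  1.65 -0.1   1.3   1.18]
```

View pics/a1c.png

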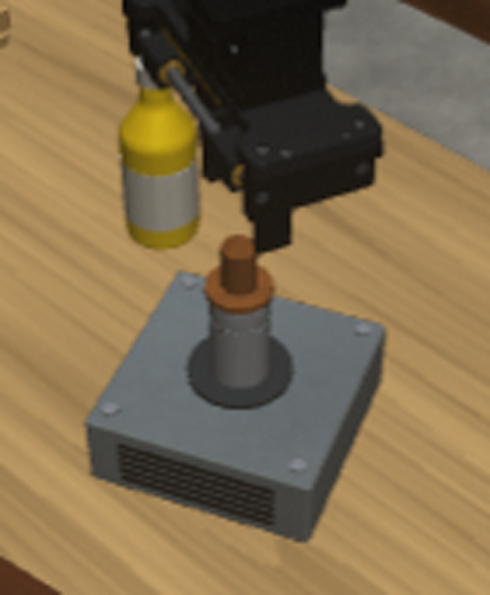

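The gripper is above the cap and its near finger is at crop (272,240), clear of the knob. I'll go down and grip.

jog_arm --increments '[{"tx":0,"ty":0,"tz":15,"wx":0,"wy":0,"wz":0,"gripper":0.7},{"tx":0,"ty":0,"tz":30,"wx":0,"wy":0,"wz":0,"gripper":0.7},{"tx":0,"ty":0,"tz":45,"wx":0,"wy":0,"wz":0,"gripper":0.7},{"tx":0,"ty":0,"tz":57,"wx":0,"wy":0,"wz":0,"gripper":0.6},{"tx":0,"ty":0,"tz":57,"wx":0,"wy":0,"wz":0,"gripper":0.4}]'

```text
time: 3.23
position: [0.5884, 0.0331, 0.1432]
tool_rot: [-0.585, -3.082, 0.002]
ft_force: [-0.0, 0.8, 0.3]
grip_width: 0.621
grip_force: 0.0
```

jog_arm --increments '[{"tx":0,"ty":0,"tz":0,"wx":0,"wy":0,"wz":0,"gripper":0.2},{"tx":0,"ty":0,"tz":0,"wx":0,"wy":0,"wz":0,"gripper":0.1},{"tx":0,"ty":0,"tz":0,"wx":0,"wy":0,"wz":0,"gripper":0.1},{"tx":0,"ty":0,"tz":0,"wx":0,"wy":0,"wz":0,"gripper":0.1},{"tx":0,"ty":0,"tz":0,"wx":0,"wy":0,"wz":0,"gripper":0.1}]' --grip_force 15

```text
time: 3.65
position: [0.5908, 0.0329, 0.1465]
tool_rot: [0.586, 3.085, 0.001]
ft_force: [-0.6, -0.0, 1.3]
grip_width: 0.27
grip_force: 15.0
```

jog_arm --increments '[{"tx":0,"ty":0,"tz":0,"wx":0,"wy":0,"wz":0,"gripper":0.1},{"tx":0,"ty":0,"tz":0,"wx":0,"wy":0,"wz":0,"gripper":0.1},{"tx":0,"ty":0,"tz":0,"wx":0,"wy":0,"wz":0,"gripper":0.1},{"tx":0,"ty":0,"tz":-10,"wx":0,"wy":0,"wz":0,"gripper":0.1},{"tx":0,"ty":0,"tz":-20,"wx":0,"wy":0,"wz":0,"gripper":0.1}]'

```text
time: 4.07
position: [0.5896, 0.0328, 0.1654]
tool_rot: [-0.586, -3.085, 0.001]
ft_force: [1.3, -1.1, -0.2]
grip_width: 0.269
grip_force: 15.0
```

jog_arm --increments '[{"tx":0,"ty":0,"tz":-20,"wx":0,"wy":0,"wz":0,"gripper":0.1},{"tx":0,"ty":0,"tz":-40,"wx":0,"wy":0,"wz":0,"gripper":0.1},{"tx":14,"ty":14,"tz":-55,"wx":0,"wy":0,"wz":0,"gripper":0.1},{"tx":34,"ty":34,"tz":-60,"wx":0,"wy":0,"wz":0,"gripper":0.1},{"tx":58,"ty":57,"tz":-60,"wx":0,"wy":0,"wz":0,"gripper":0.1}]'

```text
time: 4.48
position: [0.5584, 0.1055, 0.2285]
tool_rot: [0.593, 3.081, 0.001]
ft_force: [0.6, 1.1, 0.1]
grip_width: 0.268
grip_force: 15.0
```

jog_arm --increments '[{"tx":25,"ty":25,"tz":0,"wx":0,"wy":0,"wz":0,"gripper":0.1},{"tx":50,"ty":50,"tz":0,"wx":0,"wy":0,"wz":0,"gripper":0.1},{"tx":75,"ty":75,"tz":0,"wx":0,"wy":0,"wz":0,"gripper":0.1},{"tx":100,"ty":100,"tz":0,"wx":0,"wy":0,"wz":0,"gripper":0.1},{"tx":125,"ty":125,"tz":0,"wx":0,"wy":0,"wz":0,"gripper":0.1}]'

```text
time: 4.9
position: [0.4859, 0.2702, 0.2265]
tool_rot: [0.587, 3.086, 0.0]
ft_force: [0.3, 1.1, -1.0]
grip_width: 0.269
grip_force: 15.0
```

jog_arm --increments '[{"tx":25,"ty":23,"tz":10,"wx":0,"wy":0,"wz":0,"gripper":0.1},{"tx":25,"ty":23,"tz":45,"wx":0,"wy":0,"wz":0,"gripper":0.1},{"tx":25,"ty":23,"tz":80,"wx":0,"wy":0,"wz":0,"gripper":0.1},{"tx":25,"ty":23,"tz":115,"wx":0,"wy":0,"wz":0,"gripper":0.1},{"tx":25,"ty":23,"tz":145,"wx":0,"wy":0,"wz":0,"gripper":0.1}]'

```text
time: 5.32
position: [0.4713, 0.2994, 0.0792]
tool_rot: [-0.586, -3.086, 0.002]
ft_force: [-1.0, -0.0, -0.5]
grip_width: 0.268
grip_force: 15.0
```

jog_arm --increments '[{"tx":0,"ty":0,"tz":15,"wx":0,"wy":0,"wz":0,"gripper":0.1},{"tx":0,"ty":0,"tz":30,"wx":0,"wy":0,"wz":0,"gripper":0.1},{"tx":0,"ty":0,"tz":40,"wx":0,"wy":0,"wz":0,"gripper":0.1},{"tx":0,"ty":0,"tz":46,"wx":0,"wy":0,"wz":0,"gripper":0.1},{"tx":0,"ty":0,"tz":46,"wx":0,"wy":0,"wz":0,"gripper":0.1}]'

```text
time: 5.73
position: [0.4719, 0.2995, 0.0344]
tool_rot: [-0.587, -3.086, 0.001]
ft_force: [0.4, -0.6, -0.6]
grip_width: 0.269
grip_force: 15.0
```

jog_arm --increments '[{"tx":0,"ty":0,"tz":0,"wx":0,"wy":0,"wz":0,"gripper":0.1},{"tx":0,"ty":0,"tz":0,"wx":0,"wy":0,"wz":0,"gripper":0.4},{"tx":0,"ty":0,"tz":0,"wx":0,"wy":0,"wz":0,"gripper":0.6},{"tx":0,"ty":0,"tz":0,"wx":0,"wy":0,"wz":0,"gripper":0.6},{"tx":0,"ty":0,"tz":0,"wx":0,"wy":0,"wz":0,"gripper":0.6}]'

```text
time: 6.15
position: [0.4723, 0.3, 0.0352]
tool_rot: [0.587, 3.086, 0.001]
ft_force: [-0.3, 0.3, -0.4]
grip_width: 0.488
grip_force: 0.0
```

jog_arm --increments '[{"tx":0,"ty":0,"tz":-15,"wx":0,"wy":0,"wz":0,"gripper":0.6},{"tx":0,"ty":0,"tz":-35,"wx":0,"wy":0,"wz":0,"gripper":0.6},{"tx":0,"ty":0,"tz":-70,"wx":0,"wy":0,"wz":0,"gripper":0.6},{"tx":0,"ty":0,"tz":-110,"wx":0,"wy":0,"wz":0,"gripper":0.6},{"tx":0,"ty":0,"tz":-150,"wx":0,"wy":0,"wz":0,"gripper":0.7}]'

```text
time: 6.57
position: [0.4714, 0.2992, 0.1859]
tool_rot: [-0.587, -3.086, 0.001]
ft_force: [0.9, 0.1, 0.0]
grip_width: 0.626
grip_force: 0.0
```

jog_arm --increments '[{"tx":0,"ty":-30,"tz":-20,"wx":0,"wy":0,"wz":0,"gripper":0.8},{"tx":-20,"ty":-65,"tz":-40,"wx":0,"wy":0,"wz":0,"gripper":0.8},{"tx":-25,"ty":-100,"tz":-55,"wx":0,"wy":0,"wz":0,"gripper":0.8},{"tx":-25,"ty":-135,"tz":-55,"wx":0,"wy":0,"wz":0,"gripper":0.8},{"tx":-25,"ty":-170,"tz":-55,"wx":0,"wy":0,"wz":0,"gripper":0.8}]'

```text
time: 6.98
position: [0.4332, 0.1307, 0.241]
tool_rot: [0.588, 3.084, 0.003]
ft_force: [0.4, -0.3, 0.2]
grip_width: 0.795
grip_force: 0.0
```

jog_arm --increments '[{"tx":-17,"ty":-23,"tz":0,"wx":0,"wy":0,"wz":0,"gripper":0.85},{"tx":-34,"ty":-46,"tz":0,"wx":0,"wy":0,"wz":0,"gripper":0.85},{"tx":-51,"ty":-69,"tz":0,"wx":0,"wy":0,"wz":0,"gripper":0.85},{"tx":-68,"ty":-92,"tz":0,"wx":0,"wy":0,"wz":0,"gripper":0.85},{"tx":-85,"ty":-115,"tz":0,"wx":0,"wy":0,"wz":0,"gripper":0.85}]'

```text
time: 7.4
position: [0.4698, -0.0072, 0.24]
tool_rot: [0.587, 3.085, 0.002]
ft_force: [0.5, 0.9, 0.9]
grip_width: 0.849
grip_force: 0.0
```

jog_arm --increments '[{"tx":-17,"ty":-23,"tz":0,"wx":0,"wy":0,"wz":0,"gripper":0.85},{"tx":-34,"ty":-46,"tz":0,"wx":0,"wy":0,"wz":0,"gripper":0.85},{"tx":-51,"ty":-69,"tz":0,"wx":0,"wy":0,"wz":0,"gripper":0.85},{"tx":-68,"ty":-92,"tz":0,"wx":0,"wy":0,"wz":0,"gripper":0.85},{"tx":-85,"ty":-115,"tz":0,"wx":0,"wy":0,"wz":0,"gripper":0.85}]'

```text
time: 7.82
position: [0.5067, -0.1453, 0.24]
tool_rot: [0.586, 3.085, 0.001]
ft_force: [0.4, 0.7, 0.0]
grip_width: 0.851
grip_force: 0.0
```

jog_arm --increments '[{"tx":-17,"ty":-23,"tz":0,"wx":0,"wy":0,"wz":0,"gripper":0.85},{"tx":-34,"ty":-46,"tz":0,"wx":0,"wy":0,"wz":0,"gripper":0.85},{"tx":-51,"ty":-69,"tz":0,"wx":0,"wy":0,"wz":0,"gripper":0.85},{"tx":-68,"ty":-92,"tz":10,"wx":0,"wy":0,"wz":0,"gripper":0.85},{"tx":-75,"ty":-105,"tz":30,"wx":0,"wy":0,"wz":0,"gripper":0.85}]'

```text
time: 8.23
position: [0.5394, -0.2736, 0.2117]
tool_rot: [0.589, 3.08, -0.005]
ft_force: [-0.5, 0.1, 0.8]
grip_width: 0.852
grip_force: 0.0
```

jog_arm --increments '[{"tx":0,"ty":0,"tz":10,"wx":0,"wy":0,"wz":0,"gripper":0.85},{"tx":0,"ty":0,"tz":30,"wx":0,"wy":0,"wz":0,"gripper":0.85},{"tx":0,"ty":0,"tz":40,"wx":0,"wy":0,"wz":0,"gripper":0.85},{"tx":0,"ty":0,"tz":45,"wx":0,"wy":0,"wz":0,"gripper":0.85},{"tx":0,"ty":0,"tz":45,"wx":0,"wy":0,"wz":0,"gripper":0.85}]'

```text
time: 8.65
position: [0.5374, -0.2676, 0.1636]
tool_rot: [-0.584, -3.085, -0.002]
ft_force: [-1.4, -0.1, -0.5]
grip_width: 0.849
grip_force: 0.0
```

```bash
python3 look.py b1 380 130 130 190 3; python3 - <<'E'
from h import *
import pickle
d=grab("top","pics/b1t.png");S,T=pickle.load(open("cal.pkl","rb"))
for n in("cap","pipe"):
  for b in vision.spot_in("top",n)[:2]: q=b["bbox"]; print(n,np.round(q),b["conf"],tri([(T,((q[0]+q[2])/2,(q[1]+q[3])/2))],.03)[0])
a=cv2.imread("pics/b1c.png"); t=cv2.resize(d["color"][190:280,150:250],None,fx=4,fy=4,interpolation=2)
H=max(a.shape[0],t.shape[0]); o=np.zeros((H,a.shape[1]+t.shape[1],3),np.uint8); o[:a.shape[0],:a.shape[1]]=a; o[:t.shape[0],a.shape[1]:]=t; cv2.imwrite("pics/b1m.png",o)
E
```

```text
8.7 [ 0.5379 -0.2681  0.1646] [-5.8470e-01 -3.0864e+00 -1.1000e-03] [-0.19 -0.31 -0.68] 0.8508981067006824 [-0.25  0.32  0.81  1.68 -0.24  1.25  1.81]
cap [189. 226. 206. 240.] 0.72 [0.47216472 0.29549859]
cap [264. 143. 351. 225.] 0.31 [0.59039842 0.03425603]
pipe [422. 190. 462. 216.] 0.56 [ 0.54376898 -0.29162672]
```

View pics/b1m.png

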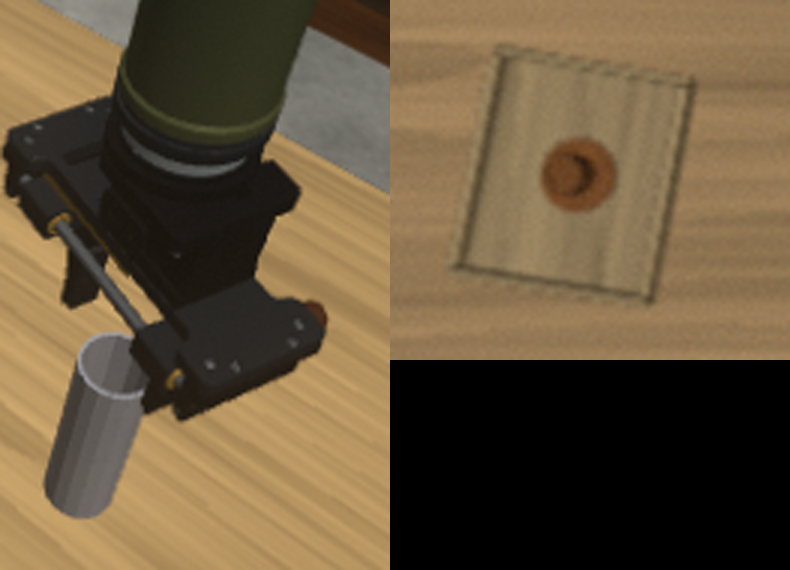

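The cap stands upright in the tray at about crop (578,175), and the open fingers straddle the pipe's ring at about (115,365). I'll go down and grip the pipe.

jog_arm --increments '[{"tx":0,"ty":0,"tz":15,"wx":0,"wy":0,"wz":0,"gripper":0.85},{"tx":0,"ty":0,"tz":30,"wx":0,"wy":0,"wz":0,"gripper":0.85},{"tx":0,"ty":0,"tz":45,"wx":0,"wy":0,"wz":0,"gripper":0.85},{"tx":0,"ty":0,"tz":60,"wx":0,"wy":0,"wz":0,"gripper":0.85},{"tx":0,"ty":0,"tz":60,"wx":0,"wy":0,"wz":0,"gripper":0.75}]'

```text
time: 9.27
position: [0.5366, -0.268, 0.1026]
tool_rot: [-0.586, -3.083, -0.001]
ft_force: [-0.1, 0.9, -0.8]
grip_width: 0.826
grip_force: 0.0
```

jog_arm --increments '[{"tx":0,"ty":0,"tz":0,"wx":0,"wy":0,"wz":0,"gripper":0.7},{"tx":0,"ty":0,"tz":0,"wx":0,"wy":0,"wz":0,"gripper":0.6},{"tx":0,"ty":0,"tz":0,"wx":0,"wy":0,"wz":0,"gripper":0.5},{"tx":0,"ty":0,"tz":0,"wx":0,"wy":0,"wz":0,"gripper":0.4},{"tx":0,"ty":0,"tz":0,"wx":0,"wy":0,"wz":0,"gripper":0.4}]' --grip_force 40

```text
time: 9.68
position: [0.5385, -0.2695, 0.1057]
tool_rot: [0.587, 3.084, -0.0]
ft_force: [-0.3, 0.4, 1.9]
grip_width: 0.54
grip_force: 39.9
```

jog_arm --increments '[{"tx":0,"ty":0,"tz":0,"wx":0,"wy":0,"wz":0,"gripper":0.4},{"tx":0,"ty":0,"tz":-10,"wx":0,"wy":0,"wz":0,"gripper":0.4},{"tx":0,"ty":0,"tz":-30,"wx":0,"wy":0,"wz":0,"gripper":0.4},{"tx":0,"ty":0,"tz":-60,"wx":0,"wy":0,"wz":0,"gripper":0.4},{"tx":0,"ty":0,"tz":-95,"wx":0,"wy":0,"wz":0,"gripper":0.4}]'

```text
time: 10.1
position: [0.5361, -0.2682, 0.1989]
tool_rot: [-0.586, -3.081, -0.001]
ft_force: [1.0, -0.1, -1.8]
grip_width: 0.545
grip_force: 39.9
```

jog_arm --increments '[{"tx":0,"ty":0,"tz":-35,"wx":0,"wy":0,"wz":0,"gripper":0.4},{"tx":0,"ty":0,"tz":-65,"wx":0,"wy":0,"wz":0,"gripper":0.4},{"tx":0,"ty":0,"tz":-70,"wx":0,"wy":0,"wz":0,"gripper":0.4},{"tx":0,"ty":0,"tz":-70,"wx":0,"wy":0,"wz":0,"gripper":0.4},{"tx":0,"ty":0,"tz":-70,"wx":0,"wy":0,"wz":0,"gripper":0.4}]'

```text
time: 10.52
position: [0.5372, -0.2687, 0.2685]
tool_rot: [-0.586, -3.085, -0.001]
ft_force: [-0.4, 0.6, -4.1]
grip_width: 0.544
grip_force: 39.9
```

```bash
python3 look.py c1 380 60 160 190 3
```

```text
10.5667 [ 0.5368 -0.2683  0.2676] [-5.8600e-01 -3.0831e+00 -1.3000e-03] [ 0.36  0.22 -2.75] 0.5413793881152933 [-0.27  0.25  0.84  1.54 -0.19  1.44  1.77]
```

View pics/c1c.png

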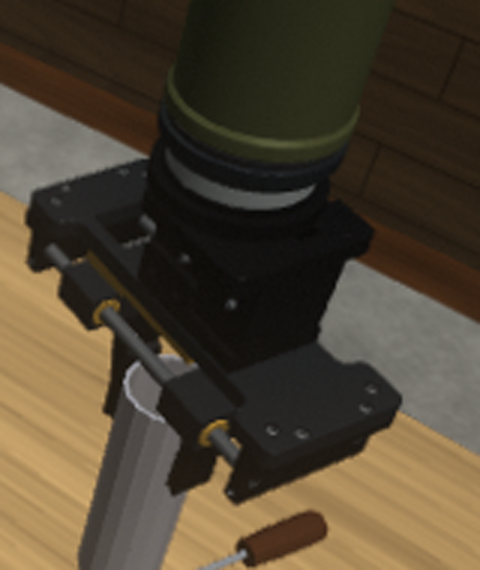

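The pipe is held upright, with its rim at crop (160,385) and the near finger at (195,470). I'll move it above the stub and, in parallel, get a number for the rib yaw from the first pictures.

jog_arm --increments '[{"tx":6,"ty":30,"tz":0,"wx":0,"wy":0,"wz":-0.02,"gripper":0.4},{"tx":12,"ty":60,"tz":0,"wx":0,"wy":0,"wz":-0.04,"gripper":0.4},{"tx":18,"ty":90,"tz":0,"wx":0,"wy":0,"wz":-0.06,"gripper":0.4},{"tx":25,"ty":120,"tz":0,"wx":0,"wy":0,"wz":-0.07,"gripper":0.4},{"tx":31,"ty":150,"tz":0,"wx":0,"wy":0,"wz":-0.07,"gripper":0.4}]'

```text
time: 10.98
position: [0.5627, -0.1163, 0.2671]
tool_rot: [-0.477, -3.101, 0.0]
ft_force: [0.4, -1.2, -1.7]
grip_width: 0.538
grip_force: 39.9
```

```bash
cat > m3.py <<'E'
from h import *
import pickle
S,T=pickle.load(open("cal.pkl","rb"))
im=(cv2.imread("pics/top0.png").astype(float)+cv2.imread("pics/top1.png"))/2
# pipe silhouette + rib: pipe is grey (low saturation), wood is not
sat=im[...,2]-im[...,0]
m=np.zeros(sat.shape); x0,y0,w,h=412,180,58,48
print("wood r-b",np.median(sat[y0:y0+5,x0:x0+w]),"pipe",np.median(sat[200:208,428:432]))
base=np.median(sat[y0:y0+5,x0:x0+w]); pip=np.median(sat[200:208,428:432])
obs=np.clip((base-sat[y0:y0+h,x0:x0+w])/(base-pip),0,1)
k=8
def rend(q,rib=True):
    px,py,a,hw=q; P=np.array([px,py]); M=np.zeros((h*k,w*k),np.uint8)
    def fill(W): 
        p=cv2.convexHull(((proj(T,W)-[x0,y0]+.5)*k-.5).astype(np.float32)); cv2.fillConvexPoly(M,np.round(p).astype(int),1)
    fill(np.r_[circ(P,.02425,0),circ(P,.02425,.15)])
    if rib:
        u=np.array([np.cos(a),np.sin(a)]);v=np.array([-u[1],u[0]])
        fill(np.array([[*(P+r*u+s*hw*v),z] for r in(.022,.0298) for s in(-1,1) for z in(.057,.092)]))
    return cv2.GaussianBlur(cv2.resize(M.astype(np.float32),(w,h),interpolation=cv2.INTER_AREA),(0,0),.8)
from scipy.optimize import differential_evolution as DE
r=DE(lambda q:((rend(q)-obs)**2).sum(),[(.528,.548),(-.279,-.259),(-.3,.8),(.002,.007)],seed=1,maxiter=60,popsize=12)
print(np.round(r.x,4),r.fun)
for a in np.arange(0,.8,.1): print(round(a,1),round(((rend([r.x[0],r.x[1],a,r.x[3]])-obs)**2).sum(),2),end="; ")
E
python3 m3.py
```

```text
wood r-b 60.0 pipe 0.0
[ 0.5372 -0.2707  0.3158  0.0022] 6.325008220364699
0.0 13.66; 0.1 10.88; 0.2 8.0; 0.3 6.46; 0.4 7.63; 0.5 10.57; 0.6 13.51; 0.7 16.06;
```

jog_arm --increments '[{"tx":4,"ty":33,"tz":0,"wx":0,"wy":0,"wz":-0.015,"gripper":0.4},{"tx":8,"ty":66,"tz":0,"wx":0,"wy":0,"wz":-0.015,"gripper":0.4},{"tx":13,"ty":99,"tz":0,"wx":0,"wy":0,"wz":-0.015,"gripper":0.4},{"tx":18,"ty":132,"tz":0,"wx":0,"wy":0,"wz":-0.015,"gripper":0.4},{"tx":20.3,"ty":151.5,"tz":0,"wx":0,"wy":0,"wz":-0.015,"gripper":0.4}]'

```text
time: 11.4
position: [0.589, 0.0379, 0.2666]
tool_rot: [-0.446, -3.105, -0.001]
ft_force: [0.2, 0.6, -1.0]
grip_width: 0.545
grip_force: 39.9
```

jog_arm --increments '[{"tx":0,"ty":0,"tz":5,"wx":0,"wy":0,"wz":0,"gripper":0.4},{"tx":0,"ty":0,"tz":15,"wx":0,"wy":0,"wz":0,"gripper":0.4},{"tx":0,"ty":0,"tz":22,"wx":0,"wy":0,"wz":0,"gripper":0.4},{"tx":0,"ty":0,"tz":22,"wx":0,"wy":0,"wz":0,"gripper":0.4},{"tx":0,"ty":0,"tz":22,"wx":0,"wy":0,"wz":0,"gripper":0.4}]'

```text
time: 11.82
position: [0.5893, 0.0306, 0.2463]
tool_rot: [-0.459, -3.106, 0.002]
ft_force: [0.7, -0.0, -2.4]
grip_width: 0.54
grip_force: 39.9
```

```bash
python3 look.py d1 270 60 100 150 4; python3 - <<'E'
from h import *
import pickle
S,T=pickle.load(open("cal.pkl","rb"))
im=cv2.imread("pics/d1c.png"); o=im.copy(); C=(.5905,.0328)
def dr(W,col): cv2.polylines(o,[np.round((proj(S,W)-[270,60]+.5)*4-.5).astype(int)],False,col,1)
dr(circ(C,.0185,.134),(0,255,0)); dr(circ(C,.02,.128),(0,255,0)); dr(circ(C,.02425,.143),(0,0,255)); dr(circ(C,.02425,.293),(0,0,255)); dr(circ(C,.036,.064),(0,255,0))
cv2.imwrite("pics/d1o.png",np.hstack([im,o]))
E
```

```text
11.8667 [0.5899 0.0308 0.2471] [-4.5880e-01 -3.1071e+00  8.0000e-04] [ 0.2   1.08 -2.09] 0.5465269214771166 [-0.66  0.21  0.65  1.59 -0.13  1.39  1.29]
```

View pics/d1o.png

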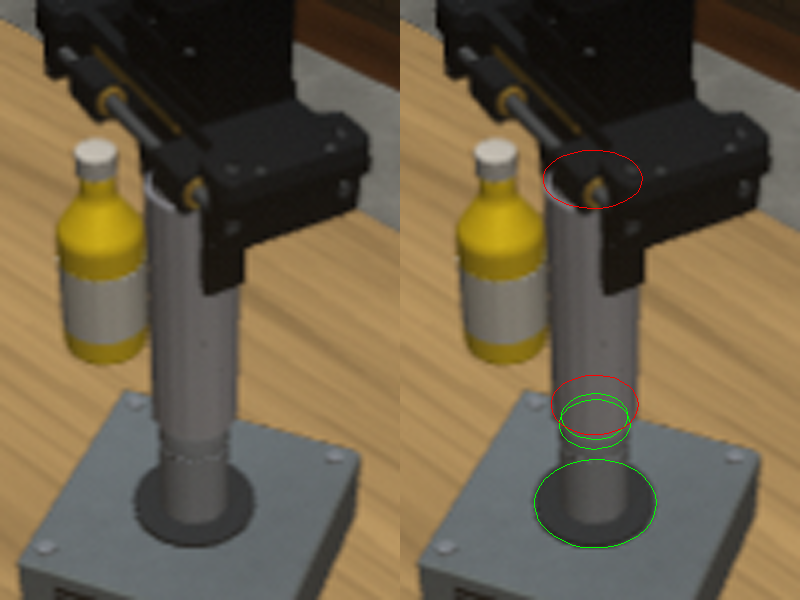

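The pipe's lower end is at crop row 440, just above the stub. It lines up sideways with the predicted outline, x about 553–638. I'll average the measured pose next.

```bash
python3 - <<'E'
from h import *
a=[]
for i in range(8):
    vision.get_image("side"); s=ctrl.get_state(); a.append(np.r_[s["position"],s["tool_rot"]*np.sign(s["tool_rot"][1]),s["ft_force"]])
a=np.array(a);print(np.round(a.mean(0),4),np.round(a.std(0),4))
E
```

```text
[ 5.9040e-01  3.1900e-02  2.4800e-01  4.5630e-01  3.1076e+00  6.0000e-04
  2.0200e-01 -3.7710e-01 -2.5372e+00] [1.000e-04 4.000e-04 1.000e-04 1.100e-03 2.000e-04 2.000e-04 4.027e-01
 5.701e-01 2.361e-01]
```

jog_arm --increments '[{"tx":0,"ty":0.5,"tz":4,"wx":0,"wy":0,"wz":0,"gripper":0.4},{"tx":0,"ty":0.5,"tz":8,"wx":0,"wy":0,"wz":0,"gripper":0.4},{"tx":0,"ty":0.5,"tz":12,"wx":0,"wy":0,"wz":0,"gripper":0.4},{"tx":0,"ty":0.5,"tz":16,"wx":0,"wy":0,"wz":0,"gripper":0.4},{"tx":0,"ty":0.5,"tz":20,"wx":0,"wy":0,"wz":0,"gripper":0.4}]' --grip_force 55

```text
time: 12.68
position: [0.5906, 0.0336, 0.2273]
tool_rot: [0.454, 3.108, 0.002]
ft_force: [0.5, 1.6, -1.9]
grip_width: 0.542
grip_force: 54.9
```

jog_arm --increments '[{"tx":0,"ty":0,"tz":4,"wx":0,"wy":0,"wz":0,"gripper":0.4},{"tx":0,"ty":0,"tz":8,"wx":0,"wy":0,"wz":0,"gripper":0.4},{"tx":0,"ty":0,"tz":12,"wx":0,"wy":0,"wz":0,"gripper":0.4},{"tx":0,"ty":0,"tz":16,"wx":0,"wy":0,"wz":0,"gripper":0.4},{"tx":0,"ty":0,"tz":18,"wx":0,"wy":0,"wz":0,"gripper":0.4}]'

```text
time: 13.1
position: [0.5907, 0.0335, 0.2092]
tool_rot: [0.454, 3.108, 0.001]
ft_force: [1.2, 2.7, -1.3]
grip_width: 0.543
grip_force: 54.9
```

jog_arm --increments '[{"tx":0,"ty":0,"tz":3,"wx":0,"wy":0,"wz":0,"gripper":0.4},{"tx":0,"ty":0,"tz":6,"wx":0,"wy":0,"wz":0,"gripper":0.4},{"tx":0,"ty":0,"tz":9,"wx":0,"wy":0,"wz":0,"gripper":0.4},{"tx":0,"ty":0,"tz":12,"wx":0,"wy":0,"wz":0,"gripper":0.4},{"tx":0,"ty":0,"tz":12,"wx":0,"wy":0,"wz":0,"gripper":0.4}]'

```text
time: 13.52
position: [0.5923, 0.0336, 0.1995]
tool_rot: [0.454, 3.104, 0.004]
ft_force: [2.1, 3.2, 3.7]
grip_width: 0.54
grip_force: 54.9
```

jog_arm --increments '[{"tx":0,"ty":0,"tz":4,"wx":0,"wy":0,"wz":0,"gripper":0.4},{"tx":0,"ty":0,"tz":8,"wx":0,"wy":0,"wz":0,"gripper":0.4},{"tx":0,"ty":0,"tz":12,"wx":0,"wy":0,"wz":0,"gripper":0.4},{"tx":0,"ty":0,"tz":16,"wx":0,"wy":0,"wz":0,"gripper":0.4},{"tx":0,"ty":0,"tz":20,"wx":0,"wy":0,"wz":0,"gripper":0.4}]'

```text
time: 13.93
position: [0.5922, 0.0337, 0.1782]
tool_rot: [0.454, 3.104, 0.003]
ft_force: [4.3, 4.0, 2.0]
grip_width: 0.541
grip_force: 54.9
```

jog_arm --increments '[{"tx":0,"ty":0,"tz":2,"wx":0,"wy":0,"wz":0,"gripper":0.4},{"tx":0,"ty":0,"tz":4,"wx":0,"wy":0,"wz":0,"gripper":0.4},{"tx":0,"ty":0,"tz":6,"wx":0,"wy":0,"wz":0,"gripper":0.4},{"tx":0,"ty":0,"tz":8,"wx":0,"wy":0,"wz":0,"gripper":0.4},{"tx":0,"ty":0,"tz":9,"wx":0,"wy":0,"wz":0,"gripper":0.4}]'

```text
time: 14.35
position: [0.5911, 0.0332, 0.1696]
tool_rot: [0.455, 3.107, 0.002]
ft_force: [0.3, 3.9, 12.0]
grip_width: 0.544
grip_force: 54.9
```

jog_arm --increments '[{"tx":0,"ty":0,"tz":0,"wx":0,"wy":0,"wz":0,"gripper":0.4},{"tx":0,"ty":0,"tz":0,"wx":0,"wy":0,"wz":0,"gripper":0.4},{"tx":0,"ty":0,"tz":0,"wx":0,"wy":0,"wz":0,"gripper":0.4},{"tx":0,"ty":0,"tz":0,"wx":0,"wy":0,"wz":0,"gripper":0.4},{"tx":0,"ty":0,"tz":0,"wx":0,"wy":0,"wz":0,"gripper":0.4}]'

```text
time: 14.77
position: [0.591, 0.0331, 0.1696]
tool_rot: [0.455, 3.107, 0.002]
ft_force: [2.5, 3.1, 6.7]
grip_width: 0.541
grip_force: 54.9
```

jog_arm --increments '[{"tx":0,"ty":0,"tz":1,"wx":0,"wy":0,"wz":0,"gripper":0.4},{"tx":0,"ty":0,"tz":2,"wx":0,"wy":0,"wz":0,"gripper":0.4},{"tx":0,"ty":0,"tz":2,"wx":0,"wy":0,"wz":0,"gripper":0.4},{"tx":0,"ty":0,"tz":2,"wx":0,"wy":0,"wz":0,"gripper":0.4},{"tx":0,"ty":0,"tz":2,"wx":0,"wy":0,"wz":0,"gripper":0.4}]'

```text
time: 15.18
position: [0.5912, 0.0331, 0.1696]
tool_rot: [0.455, 3.107, 0.003]
ft_force: [-3.4, 2.7, 17.1]
grip_width: 0.54
grip_force: 54.9
```

Seated: z is unchanged under 17 N. I'll tug upward lightly to check that the button has locked.

jog_arm --increments '[{"tx":0,"ty":0,"tz":-2,"wx":0,"wy":0,"wz":0,"gripper":0.4},{"tx":0,"ty":0,"tz":-4,"wx":0,"wy":0,"wz":0,"gripper":0.4},{"tx":0,"ty":0,"tz":-6,"wx":0,"wy":0,"wz":0,"gripper":0.4},{"tx":0,"ty":0,"tz":-6,"wx":0,"wy":0,"wz":0,"gripper":0.4},{"tx":0,"ty":0,"tz":-6,"wx":0,"wy":0,"wz":0,"gripper":0.4}]'

```text
time: 15.6
position: [0.5904, 0.0335, 0.1712]
tool_rot: [-0.454, -3.108, -0.0]
ft_force: [5.1, 4.5, -2.7]
grip_width: 0.541
grip_force: 54.9
```

jog_arm --increments '[{"tx":0,"ty":0,"tz":-1,"wx":0,"wy":0,"wz":0,"gripper":0.4},{"tx":0,"ty":0,"tz":-2,"wx":0,"wy":0,"wz":0,"gripper":0.4},{"tx":0,"ty":0,"tz":-2,"wx":0,"wy":0,"wz":0,"gripper":0.4},{"tx":0,"ty":0,"tz":-2,"wx":0,"wy":0,"wz":0,"gripper":0.4},{"tx":0,"ty":0,"tz":-2,"wx":0,"wy":0,"wz":0,"gripper":0.4}]'

```text
time: 16.02
position: [0.5902, 0.0336, 0.1715]
tool_rot: [-0.454, -3.108, 0.001]
ft_force: [7.1, 3.5, -11.8]
grip_width: 0.537
grip_force: 54.9
```

Locked: it stops at 0.1715 under an 11.8 N pull. Next I'll press it back home, let go and retreat upward.

jog_arm --increments '[{"tx":0,"ty":0,"tz":3,"wx":0,"wy":0,"wz":0,"gripper":0.4},{"tx":0,"ty":0,"tz":6,"wx":0,"wy":0,"wz":0,"gripper":0.4},{"tx":0,"ty":0,"tz":6,"wx":0,"wy":0,"wz":0,"gripper":0.4},{"tx":0,"ty":0,"tz":6,"wx":0,"wy":0,"wz":0,"gripper":0.4},{"tx":0,"ty":0,"tz":6,"wx":0,"wy":0,"wz":0,"gripper":0.4}]'

```text
time: 16.43
position: [0.5908, 0.0333, 0.1696]
tool_rot: [0.455, 3.108, 0.002]
ft_force: [0.8, 3.3, 8.2]
grip_width: 0.546
grip_force: 54.9
```

jog_arm --increments '[{"tx":0,"ty":0,"tz":0,"wx":0,"wy":0,"wz":0,"gripper":0.6},{"tx":0,"ty":0,"tz":0,"wx":0,"wy":0,"wz":0,"gripper":0.75},{"tx":0,"ty":0,"tz":0,"wx":0,"wy":0,"wz":0,"gripper":0.85},{"tx":0,"ty":0,"tz":0,"wx":0,"wy":0,"wz":0,"gripper":0.85},{"tx":0,"ty":0,"tz":0,"wx":0,"wy":0,"wz":0,"gripper":0.85}]'

```text
time: 16.85
position: [0.5896, 0.0319, 0.1677]
tool_rot: [-0.456, -3.106, 0.002]
ft_force: [0.5, -0.0, -0.6]
grip_width: 0.805
grip_force: 0.0
```

jog_arm --increments '[{"tx":0,"ty":0,"tz":-10,"wx":0,"wy":0,"wz":0,"gripper":0.85},{"tx":0,"ty":0,"tz":-30,"wx":0,"wy":0,"wz":0,"gripper":0.85},{"tx":0,"ty":0,"tz":-60,"wx":0,"wy":0,"wz":0,"gripper":0.85},{"tx":0,"ty":0,"tz":-95,"wx":0,"wy":0,"wz":0,"gripper":0.85},{"tx":0,"ty":0,"tz":-125,"wx":0,"wy":0,"wz":0,"gripper":0.85}]'

```text
time: 17.27
position: [0.5903, 0.0324, 0.2961]
tool_rot: [0.456, 3.108, -0.0]
ft_force: [0.5, 0.1, 0.6]
grip_width: 0.849
grip_force: 0.0
```

jog_arm --increments '[{"tx":30,"ty":0,"tz":0,"wx":0,"wy":0,"wz":0,"gripper":0.85},{"tx":60,"ty":0,"tz":0,"wx":0,"wy":0,"wz":0,"gripper":0.85},{"tx":90,"ty":0,"tz":0,"wx":0,"wy":0,"wz":0,"gripper":0.85},{"tx":110,"ty":0,"tz":0,"wx":0,"wy":0,"wz":0,"gripper":0.85},{"tx":110,"ty":0,"tz":0,"wx":0,"wy":0,"wz":0,"gripper":0.85}]'

```text
time: 17.68
position: [0.4821, 0.0658, 0.2946]
tool_rot: [-0.45, -3.108, -0.004]
ft_force: [0.7, 0.3, -0.1]
grip_width: 0.847
grip_force: 0.0
```

```bash
python3 look.py e1 170 80 240 180 3; python3 look.py e2 150 100 200 170 2 top
```

```text
17.7333 [0.4839 0.065  0.2946] [0.4514 3.1083 0.0035] [ 1.02  0.13 -0.03] 0.8516083181937587 [-0.79 -0.08  0.57  1.74  0.04  1.47  1.06]
17.7833 [0.485  0.0643 0.2945] [4.5360e-01 3.1073e+00 2.1000e-03] [ 0.18  0.17 -0.62] 0.8539054138173294 [-0.79 -0.08  0.57  1.74  0.04  1.47  1.06]
```

View pics/e1c.png

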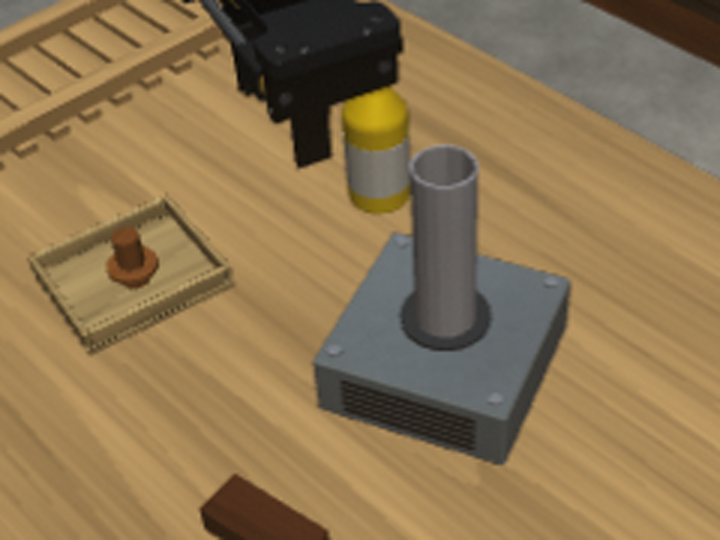

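The pipe stands upright and home on the flange, with its foot at crop (445,325). The cap stands in the tray at (130,260), and the gripper is clear of everything.

```bash
python3 -c "
from bench import ctrl
print(ctrl.close_job())"
```

```text
the job is handed in; nothing more can be done
None
```

The job is handed in after about 18 s of robot time: the cap is standing released in the tray, and the pipe is fully home on the stub, locked by the button (it held against a 12 N upward pull) and let go; I never approached the glue bottle, screwdriver or offcut.

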